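Cover the tumbler with the top coaster from the sprung caddy

TASK

Cover the clean steel tumbler against dust: swing the caddy's hold-down arm up until it stays open by itself, take only the top coaster off the sprung stack, and lay it gently, flat and centred, on the tumbler's rim so that the mouth is fully covered. Leave the tumbler standing where it is, the other coasters in the caddy, the arm open and everything else on the desk alone.

Things in the scene. Friction and masses are not known exactly. Their poses are not given: they have to be found in the camera images.
- caddy: spring-loaded coaster caddy, fixed to the desk: steel base 150 x 104 mm (57 mm in front of the origin, 93 mm behind) and four corner posts, tops 77 mm over the desk, round a stack of four coasters; between the posts the +y and -y sides are open over 54 mm or more for gripping. Origin on the desk under the stack's centre; x points from the knob end to the hinge end of the arm, z up
- hold_arm (a joint): hold-down arm, steel bar 12 mm wide, hinged at the back (+x) of the caddy; its rubber foot holds the stack about 6 mm down. 0 rad: down; grows as the knob end swings up and back; 2.0: stop, leaning backwards. Over-centre spring: let go below about 0.85 rad it snaps down, above about 1.0 it swings on to the stop and stays. Lifting takes about 4 N at the knob
- clamp_knob (a point): centre of the round black knob, a 22 mm ball on a stem above the arm's free end. Arm down: 31 mm in front (-x) of the caddy's origin, 127 mm over the desk; 105 mm from the hinge axis towards -x and 27 mm above it. Can be pinched from above across the caddy's y axis and carried round the hinge
- clamp_hinge (a point): point on the arm's hinge axis (along the caddy's y), 74 mm behind (+x) the caddy's origin, 100 mm over the desk; the hinge bracket is 30 mm wide and reaches 110 mm over the desk
- coaster_top: top coaster of the stack: square terracotta tile 66 x 66 x 12 mm, about 110 g, sides parallel to the caddy's x and y; origin at the centre of its underside, z up. Its top face is 78 mm over the desk under the arm, about 84 mm (80 to 88) once the arm is open, so that it stands out above the posts
- coaster_2: the coaster under the top one, same size; origin at the centre of its underside. A sprung platform (about 90 N/m, sinks up to 18 mm when pressed) under the stack lifts it by one thickness when the top one is taken
- coaster_3: the third coaster from the top, same size
- coaster_4: the lowest coaster, same size
- tumbler: small empty stainless steel tumbler without a handle, loose, about 150 g, 85 mm tall, 50 mm across the rim (mouth 46 mm), 41 mm across the foot; origin at the centre of its underside
- tumbler_rim (a point): centre of the tumbler's mouth, level with the rim, 85 mm over the desk
- mug: white ceramic mug with a handle, 78 mm wide and 78 mm tall; bystander; origin at the centre of its underside
- stapler: stapler, 135 x 34 mm, 52 mm tall; bystander; origin at the centre of its underside
- calculator: desk calculator, 150 x 100 mm, 19 mm tall; bystander; origin at the centre of its underside
- phone: mobile phone lying flat, 150 x 73 x 9 mm; bystander; origin at the centre of its underside
- marker: marker pen lying flat, 125 mm long; bystander; origin at the centre of its underside
- stamp: wooden hand stamp, 38 mm wide, 68 mm tall; bystander; origin at the centre of its underside
There are look-alikes about, which are no part of the job. There is more than one size of the caddy; the one meant has the size given above.

How it is judged:
On the way, in this order (a step that is already met when the one before it is completed fails the run):
1. the hold-down arm is swung up past its hold-open point and stays open (value of joint hold_arm above 1.7 rad), for 0.2 s.
2. the top coaster is lifted clear of the caddy and the next one has risen in its place, the other three still in the caddy (z of coaster_top in the frame of caddy above 0.11 m and z of coaster_2 in the frame of caddy between 0.06 and 0.085 m and horizontal distance between each of coaster_2, coaster_3, coaster_4 and caddy below 0.012 m and z of each of coaster_3, coaster_4 in the frame of caddy below 0.085 m), for 0.1 s.
At the end, for the whole second after the job is handed in: Top coaster flat (0.06 rad), at rest on the tumbler's rim, within 10 mm of its centre; tumbler upright, within 30 mm of its start; other three coasters in the caddy (within 12 mm of its centre, undersides below 85 mm); hold-down arm open (over 1.7 rad) (horizontal distance between coaster_top and tumbler_rim below 0.01 m and z of coaster_top in the frame of tumbler_rim between -0.003 and 0.004 m and angle between each of coaster_top, tumbler's own z axis and vertical below 0.06 rad and linear speed of coaster_top below 0.02 m/s and distance of tumbler from where it was at the start of the episode below 0.03 m and value of joint hold_arm above 1.7 rad and horizontal distance between each of coaster_2, coaster_3, coaster_4 and caddy below 0.012 m and z of each of coaster_2, coaster_3, coaster_4 in the frame of caddy below 0.085 m); the robot touches nothing.
It fails at once if the coaster is let go more than 15 mm above the tumbler's rim (dropped on it) (contact force between the fingers and coaster_top below 0.02 N and horizontal distance between coaster_top and tumbler_rim below 0.05 m and z of coaster_top in the frame of tumbler_rim above 0.015 m).
It fails at once if the tumbler is tipped by more than 0.35 rad (angle between tumbler's own z axis and vertical above 0.35 rad).
It fails at once if another coaster is pulled out of the caddy (horizontal distance between any of coaster_2, coaster_3, coaster_4 and caddy above 0.04 m or z of any of coaster_2, coaster_3, coaster_4 in the frame of caddy above 0.13 m).
It fails at once if a bystander is shifted by more than 30 mm (distance of any of mug, stapler, calculator, phone, marker, stamp from where it was at the start of the episode above 0.03 m).
It also fails if it takes over 45 s, if anything falls off the work surface, if the arm or the gripper's body presses on something with over 40 N, if the wrist force passes 120 N, or if a joint passes its speed limit or range.

ROBOT

A 6-joint arm with a two-finger parallel gripper is mounted at the origin on the work surface. World frame = base frame: x ahead of the robot, y to its left, z up, the work surface at z = 0. Lengths are in m, angles in rad, forces in N, time in s.
With the tool pointing down it reaches from about 0.3 to 1 m from the base axis. Payload 5.1 kg.
Tool frame: the origin (TCP) lies at the very end of the fingers, on their centre line; the grasp point (between the pads) lies 19 mm behind it; z points along the fingers, y is the line along which they close (so a half turn about z gives the same grasp; the last joint's range is limited). The gripper opens to 95 mm and grips with 3 to 60 N. Pads are 20 mm wide; open, the fingers measure 119 mm over their backs; the gripper's body (75 mm by 180 mm) begins 59 mm behind the grasp point.
Start: joints at [1.175, 0.124, 1.65, -0, 1.367, -0.083], TCP at [0.2, 0.618, 0.215] pointing down, gripper open.
Joint ranges: [-2.61, 2.61], [-1.02, 2.33], [0.03, 2.71], [-1.35, 4.49], [0.32, 2.68], [-2.91, 2.91]. Speed limits (rad/s): [2.57, 2.57, 3.14, 3.14, 3.14, 3.14].

INTERFACE

Orientations are given as a unit quaternion [w, x, y, z].
In Python, from bench import read_state, grab_frame, finish_job, look_for, regions_of gives the robot as it stands.
- The arm moves only by the shell command python3 -m jog 'ROWS' [OPENING] [FORCE]. ROWS is JSON, a list of rows, each a list of 6 numbers: the shift along the tool's x, y, z in m, then the turn, a rotation vector about the tool's x, y, z in rad. In form: [[dx, dy, dz, rx, ry, rz], ...]. A call has 1 to 8 rows; each row shifts and turns the commanded pose from where the row before left it, along the tool's axes as they then stand; what a row does not reach is not made up. A row lasts 1/10 s, in which the tool goes at most 50 mm and 8.59 degrees, less where a joint would pass 70% of its speed; a pose out of reach is approached as far as the arm can. A call is refused whole if a number of a shift passes 0.05 or a number of a turn 0.15, either way. A call with a gripper value outside its range is refused whole. OPENING is the closure, from 0 (fully open) to 1 (shut), set as the call begins (- or left out, the last holds). The fingers move at their own pace and stop on an object; FORCE is the grip in N (left out, the last holds). Time passes only in rows, so rows that do not move let the fingers close. It gives the time, the measured TCP pose, the force, the opening and the grip force at its end, in the units of the state.
- read_state(): the state, without advancing time (a new reading comes with each control period).
- grab_frame(name): name is "side" or "top"; returns a dict with "frame" (420x560x3 uint8, red, green, blue), "fovy" (degrees; the focal length in pixels is half the picture's height over the tangent of half this angle, whatever the lens; pixels are square), "cx", "cy" (the principal point, pixels), "origin" and "attitude" of the camera in the world. Camera axes: x right, y down, z forward; pixel columns grow to the right and rows downward; lengths in m; the calibration is good to about 2 mm. A picture is of the moment at which its call begins. There is no depth.
- finish_job(): hands the job in; it is judged then, once.
Trained networks look in the newest picture that a camera, given by its name, has taken for a name from the list of things; names that differ only in an ending like _2 or _b are one class to them, and where a whole thing is asked for, a point or a joint stands for the part that bears it (a point fixed in the world has none). Each returns a list of dicts, best first, with "p" (0 to 1); they miss things now and then, are a little off and sometimes report something else, mostly with a low value. They report only what shows in the picture. A call takes as long as a camera call. They do not tell look-alikes from the thing itself.
- look_for(camera, thing): "xyz" ([x, y, z] in m, in world coordinates, good to about 4 mm: the middle of the surface that is visible of it).
- regions_of(camera, thing): "region" (420x560 bool, what is visible of it).
The state is a dict: "time_s": time; "joints": joint angles; "dq": joint speeds; "joint_torque": joint torques, N m; "eef_pos": TCP position; "eef_rot": TCP orientation; "contact_force": force on the tool from outside, world axes, zero at the start; "torque": the same for the moment, N m; "finger_gap": finger opening in m; "grip_force": force on a finger pad.
Only numpy, scipy, OpenCV 4.12 (cv2) and the standard library are available. Lean on these libraries where they do the work, as an engineer would, in place of code of your own. Each camera call takes 0.05 s, during which the arm holds its last target. There are 200 camera calls.

## Working session

There is one attempt and no reset: what is moved stays moved. The work goes in short steps, Python scripts to look and compute and a shell command to move; the robot and the scene stay as the last step left them, time stands still between calls to the robot, and variables do not carry over. Pictures are saved under pics/ and viewed, at most 10 in all, crops included, and the job is handed in when it is done.

```bash
mkdir -p pics; ls; python3 - <<'E'
from bench import *
import cv2,numpy as np
s=read_state();print(s['time_s'],s['eef_pos'],s['eef_rot'],s['finger_gap'])
for c in('top','side'):
    f=grab_frame(c);cv2.imwrite(f'pics/{c}0.png',f['frame'][:,:,::-1]);print(c,f['fovy'],f['cx'],f['cy'],f['origin'],np.round(f['attitude'],4).tolist())
    for n in('caddy','hold_arm','clamp_knob','clamp_hinge','coaster_top','tumbler','tumbler_rim','mug','stapler','stamp'):
        print(n,[(round(d['p'],2),np.round(d['xyz'],3).tolist()) for d in look_for(c,n)])
E
```

```text
pics
0.0 [0.19979184 0.61786548 0.21341565] [-2.45584238e-04  1.55751542e-01  9.87795726e-01 -1.00023364e-03] 0.09485318712213164
top 49.04566748157361 270.058269970284 209.52431859743012 [0.35458755 0.01629089 1.09774091] [0.0736, -0.6929, 0.7146, -0.0617]
caddy [(0.97, [0.487, 0.01, 0.005]), (0.91, [0.337, 0.156, 0.005])]
hold_arm [(0.9, [0.514, 0.189, 0.104]), (0.64, [0.484, 0.008, 0.071]), (0.59, [0.331, 0.161, 0.073]), (0.49, [0.51, 0.187, 0.079])]
clamp_knob [(0.58, [0.512, 0.19, 0.101]), (0.57, [0.331, 0.16, 0.071]), (0.42, [0.482, 0.011, 0.071])]
clamp_hinge [(0.86, [0.338, 0.159, 0.005]), (0.71, [0.486, 0.01, 0.008]), (0.64, [0.524, 0.176, 0.007]), (0.63, [0.607, -0.255, 0.033])]
coaster_top [(0.81, [0.508, 0.186, 0.074]), (0.53, [0.513, 0.192, 0.104])]
tumbler [(0.74, [0.504, -0.14, 0.038])]
tumbler_rim [(0.89, [0.503, -0.14, 0.034])]
mug [(0.86, [0.608, -0.255, 0.031])]
stapler []
stamp [(0.5, [0.71, -0.115, 0.02])]
side 48.141112396257675 277.6220174043105 208.84825907985459 [ 0.07543498 -0.75319702  0.60475907] [-0.4972, 0.8202, -0.2476, 0.1371]
caddy [(0.96, [0.52, 0.174, 0.019]), (0.96, [0.482, 0.001, 0.023]), (0.78, [0.341, 0.154, 0.02]), (0.54, [0.502, 0.184, 0.076]), (0.31, [0.694, 0.355, 0.013])]
hold_arm [(0.81, [0.5, 0.197, 0.102]), (0.68, [0.474, 0.013, 0.07]), (0.65, [0.326, 0.164, 0.071])]
clamp_knob [(0.76, [0.474, 0.012, 0.075]), (0.7, [0.499, 0.195, 0.106]), (0.43, [0.32, 0.164, 0.072])]
clamp_hinge [(0.89, [0.335, 0.151, 0.02]), (0.7, [0.485, 0.003, 0.026])]
coaster_top [(0.67, [0.498, 0.184, 0.075])]
tumbler [(0.58, [0.487, -0.145, 0.063]), (0.19, [0.687, 0.355, 0.013])]
tumbler_rim [(0.72, [0.492, -0.145, 0.06]), (0.17, [0.502, 0.184, 0.074])]
mug [(0.94, [0.596, -0.26, 0.049])]
stapler [(0.88, [0.386, -0.324, 0.048])]
stamp [(0.86, [0.706, -0.122, 0.022]), (0.62, [0.521, 0.175, 0.02]), (0.3, [0.505, 0.186, 0.078])]
```

View pics/top0.png

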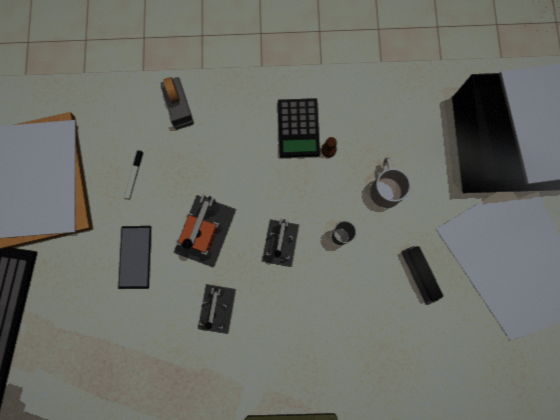

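View pics/side0.png

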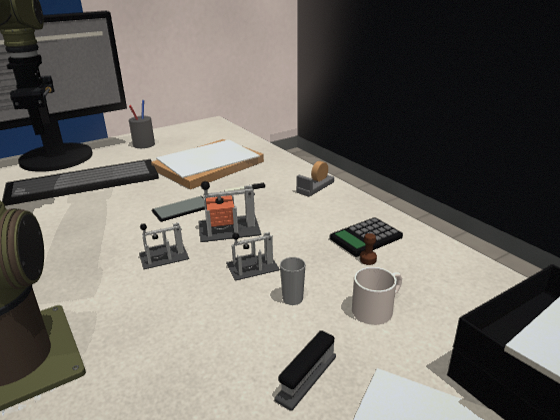

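The top view has three caddies. The large one at (205,230) holds orange coasters. The small empty ones at (280,242) and (217,308) are look-alikes. The tumbler is at (343,234). I'll confirm the large caddy in an enlarged crop.

```bash
cat > h.py <<'E'
import numpy as np,cv2
from scipy.spatial.transform import Rotation as R
from bench import *
def cam(f):
    q=f['attitude'];M=R.from_quat([q[1],q[2],q[3],q[0]]).as_matrix()
    return M,np.array(f['origin']),210/np.tan(np.radians(f['fovy'])/2),f['cx'],f['cy']
def proj(f,P):
    M,o,F,cx,cy=cam(f);p=(np.atleast_2d(P)-o)@M
    return np.c_[cx+F*p[:,0]/p[:,2],cy+F*p[:,1]/p[:,2]]
def back(f,u,v,z):
    M,o,F,cx,cy=cam(f);d=M@np.array([(u-cx)/F,(v-cy)/F,1]);return o+d*(z-o[2])/d[2]
E
python3 - <<'E'
from h import *
T=grab_frame('top');S=grab_frame('side')
print(proj(T,[.51,.187,.08]),proj(S,[.51,.187,.08]))
a=cv2.resize(T['frame'][185:275,165:245],None,fx=5,fy=5,interpolation=cv2.INTER_CUBIC)[:,:,::-1]
b=cv2.resize(S['frame'][165:255,190:270],None,fx=5,fy=5,interpolation=cv2.INTER_CUBIC)[:,:,::-1]
cv2.imwrite('pics/crop0.png',np.hstack([a,b]))
# caddy mask min rect, back-projected
for d in regions_of('top','caddy')[:3]:
    m=d['region'];print('caddy',d['p'],m.sum(),cv2.minAreaRect(np.argwhere(m)[:,::-1].astype(np.float32)))
for n in('hold_arm','coaster_top','clamp_knob','tumbler'):
  for f,c in((T,'top'),(S,'side')):
    for d in regions_of(c,n)[:3]:
      m=d['region'];print(n,c,round(d['p'],2),m.sum(),cv2.minAreaRect(np.argwhere(m)[:,::-1].astype(np.float32)))
E
```

```text
[[200.81884324 230.31512164]] [[223.02139732 203.26902431]]
caddy 0.93 1939 ((205.63766479492188, 229.610595703125), (43.94745635986328, 65.33909606933594), 22.833650588989258)
caddy 0.64 1362 ((216.8378143310547, 308.4729919433594), (31.071409225463867, 45.37411880493164), 9.462322235107422)
caddy 0.63 1233 ((280.90643310546875, 241.78805541992188), (29.727697372436523, 43.99184799194336), 9.865806579589844)
hold_arm top 0.85 316 ((198.3425750732422, 225.76626586914062), (10.746685028076172, 50.04816436767578), 28.393020629882812)
hold_arm top 0.6 178 ((213.05604553222656, 310.41497802734375), (6.63481330871582, 37.103424072265625), 14.931416511535645)
hold_arm top 0.44 137 ((280.6756591796875, 238.4459228515625), (5.425166606903076, 33.53739547729492), 9.462322235107422)
hold_arm side 0.65 291 ((221.55291748046875, 194.0117645263672), (42.95223617553711, 19.089881896972656), 12.528807640075684)
hold_arm side 0.57 210 ((155.79989624023438, 231.57586669921875), (33.10041427612305, 13.492944717407227), 7.853313446044922)
hold_arm side 0.52 140 ((247.51824951171875, 241.33535766601562)
[... 803 characters left out ...]
756454467773)
clamp_knob side 0.65 291 ((221.2646942138672, 193.55882263183594), (43.711490631103516, 18.330625534057617), 12.52880859375)
clamp_knob side 0.47 143 ((247.5731658935547, 240.84146118164062), (32.025142669677734, 13.030921936035156), 6.340191841125488)
clamp_knob side 0.44 78 ((151.27357482910156, 230.79244995117188), (23.488656997680664, 10.43940258026123), 15.945395469665527)
tumbler top 0.62 453 ((343.1000061035156, 232.20001220703125), (21.913463592529297, 25.043960571289062), 63.43495178222656)
tumbler top 0.35 322 ((133.6226348876953, 174.3207550048828), (6.868027687072754, 49.72452163696289), 15.945394515991211)
tumbler side 0.89 1067 ((292.5, 280.5), (47.0, 25.0), 90.0)
```

View pics/crop0.png

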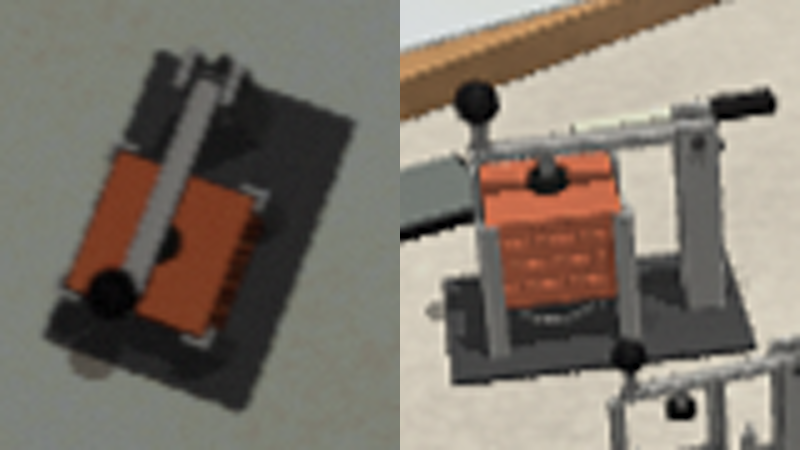

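The crop confirms it: the large caddy has four orange coasters, with the knob at top px (187,243) and side px (205,185). Its base corners are visible in the top view. Next I fit the poses.

```bash
cat >> h.py <<'E'
def rows_to(tx,ty,tz,yaw=None):
    s=read_state();q=s['eef_rot'];M=R.from_quat([q[1],q[2],q[3],q[0]]).as_matrix()
    print('t',s['time_s'],'tcp',np.round(s['eef_pos'],4),'gap',s['finger_gap'])
    print('shift tool',np.round(M.T@(np.array([tx,ty,tz])-s['eef_pos']),4),'tilt',np.round(M[:,2],3))
    if yaw is not None:
        c,sn=np.cos(yaw),np.sin(yaw)
        for k in(1,-1):
            G=np.c_[[k*c,k*sn,0],[k*sn,-k*c,0],[0,0,-1]];print('turn',np.round(R.from_matrix(M.T@G).as_rotvec(),3))
E
python3 - <<'E'
from h import *
from scipy.optimize import least_squares
T=grab_frame('top');S=grab_frame('side')
C=lambda *p:np.array(p,float)
tp=[(-.057,-.052,.004),(-.057,.052,.004),(.093,.052,.004),(.093,-.052,.004)]
def match(p):
    x,y,a=p;c,s=np.cos(a),np.sin(a)
    W=lambda P:np.c_[x+c*P[:,0]-s*P[:,1],y+s*P[:,0]+c*P[:,1],P[:,2]]
    return W
P=C((-.057,.052,.004),(-.057,-.052,.004),(.093,-.052,.004),(.093,.052,.004),(-.033,.033,.078),(-.033,-.033,.078),(.033,-.033,.078),(.033,.033,.078),(-.031,0,.127))
U=C((174,252.6),(213.6,267),(236,209.4),(197,195),(178,243),(205,252),(216.6,224),(189,215),(187.4,243.4))
PS=C((-.031,0,.127));US=C((205.2,185.4))
PS=PS.reshape(1,3)
def f(p):
    W=match(p);return np.r_[(proj(T,W(P))-U).ravel(),(proj(S,W(PS))-US).ravel()]
r=least_squares(f,[.51,.187,.0-.45],loss='soft_l1');print('caddy',r.x,np.round(f(r.x).reshape(-1,2),1).tolist())
x,y,a=r.x;W=match(r.x);k=W(PS)[0];print('knob',k,'hinge',W(C((.074,0,.1)).reshape(1,3)))
t=np.linspace(0,2*np.pi,60)
def tb(p,f):
    rr=[proj(f,np.c_[p[0]+q*np.cos(t),p[1]+q*np.sin(t),0*t+z]) for q,z in((.025,.085),(.0205,0))]
    u=np.vstack(rr);return np.r_[u.min(0),u.max(0)]
B={}
for c in('top','side'):
    grab_frame(c);m=np.argwhere(regions_of(c,'tumbler')[0]['region'])[:,::-1];B[c]=np.r_[m.min(0)-.5,m.max(0)+.5]
for c in(('top',),('side',),('top','side')):
    g=lambda p:np.hstack([tb(p,{'top':T,'side':S}[k])-B[k] for k in c])
    q=least_squares(g,[.5,-.14],loss='soft_l1');print('tumbler',c,q.x,np.round(q.fun,1))
rows_to(k[0],k[1],.17,a)
E
```

```text
caddy [ 0.5039737   0.19581596 -0.37875879] [[-0.5, -0.1], [0.4, 0.4], [0.4, -0.4], [-0.3, -0.2], [-0.1, -1.0], [0.3, 0.1], [-0.5, 0.5], [-0.1, -0.3], [0.2, 0.2], [-0.5, 1.2]]
knob [0.47517084 0.20727875 0.127     ] hinge [[0.5727289  0.16845316 0.1       ]]
tumbler ('top',) [ 0.49688945 -0.13416596] [ 0.1 -0.4 -0.1  0.4]
tumbler ('side',) [0.5245498  0.22449271] [  0.8 -29.4  -0.8   2.2]
tumbler ('top', 'side') [ 0.49834443 -0.02179848] [-48.4   0.6 -50.9   1.3  40.7  14.1  42.5  53. ]
t 1.95 tcp [0.2001 0.6184 0.2147] gap 0.0951931969729752
shift tool [-0.3883 -0.3065  0.0447] tilt [-0.  0. -1.]
turn [ 0.     0.    -3.076]
turn [ 0.    -0.     0.066]
```

```bash
python3 -m jog '[[-0.038,-0.030,0,0,0,0],[-0.038,-0.030,0,0,0,0],[-0.038,-0.030,0,0,0,0],[-0.038,-0.030,0,0,0,0],[-0.038,-0.030,0,0,0,0],[-0.038,-0.030,0,0,0,0],[-0.038,-0.030,0,0,0,0],[0,0,0,0,0,0.066]]' 0.35 25; python3 - <<'E'
from h import *
rows_to(.4752,.2073,.17,-.3788)
E
```

```text
time_s: 2.75
eef_pos: [0.3911, 0.3328, 0.2149]
eef_rot: [0.001, 0.192, 0.981, -0.0]
contact_force: [0.4, 0.7, -0.8]
finger_gap: 0.0619
grip_force: 0.0
t 2.75 tcp [0.3911 0.3328 0.2149] gap 0.061881301183017594
shift tool [-0.1251 -0.0845  0.0452] tilt [ 0.001 -0.001 -1.   ]
turn [3.000e-03 1.000e-03 3.133e+00]
turn [-0.     0.002 -0.008]
```

```bash
python3 -m jog '[[-0.032,-0.022,0,0,0,0],[-0.031,-0.021,0,0,0,0],[-0.031,-0.021,0,0,0,0],[-0.031,-0.021,0,0,0,-0.008],[0,0,0.03,0,0,0],[0,0,0,0,0,0]]'; python3 - <<'E'
from h import *
rows_to(.4752,.2073,.108,-.3788)
T=grab_frame('top');S=grab_frame('side')
a=cv2.resize(T['frame'][185:275,165:245],None,fx=5,fy=5,interpolation=cv2.INTER_CUBIC)[:,:,::-1]
b=cv2.resize(S['frame'][135:225,170:250],None,fx=5,fy=5,interpolation=cv2.INTER_CUBIC)[:,:,::-1]
cv2.imwrite('pics/crop1.png',np.hstack([a,b]))
E
```

```text
time_s: 3.35
eef_pos: [0.4714, 0.2099, 0.181]
eef_rot: [-0.003, 0.185, 0.983, -0.002]
contact_force: [0.2, -0.6, -0.6]
finger_gap: 0.0618
grip_force: 0.0
t 3.35 tcp [0.4714 0.2099 0.181 ] gap 0.06183291134379072
shift tool [-0.0049 -0.0008  0.073 ] tilt [-0.007 -0.002 -1.   ]
turn [ 0.009 -0.007 -3.136]
turn [-0.004 -0.005  0.006]
```

View pics/crop1.png

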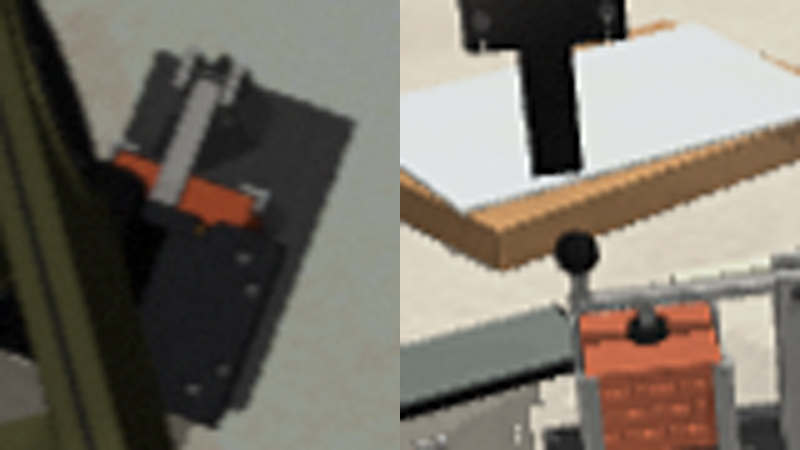

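The fingers stand above the knob (side crop, fingers at px (555,170), knob at (577,253)), straddling it along the view, which is where they should be. I'll descend and pinch.

```bash
python3 -m jog '[[-0.004,0,0.03,0,0,0.003],[0,0,0.03,0,0,0],[0,0,0.013,0,0,0],[0,0,0,0,0,0]]'; python3 -m jog '[[0,0,0,0,0,0],[0,0,0,0,0,0],[0,0,0,0,0,0],[0,0,0,0,0,0],[0,0,0,0,0,0]]' 0.85 20; python3 -c "
from h import *
rows_to(.4752,.2073,.108,-.3788)"
```

```text
time_s: 3.85
eef_pos: [0.4756, 0.2104, 0.1104]
eef_rot: [-0.001, 0.185, 0.983, -0.001]
contact_force: [-0.4, 0.1, -0.5]
finger_gap: 0.0618
grip_force: 0.0
time_s: 4.35
eef_pos: [0.4773, 0.2102, 0.1123]
eef_rot: [0.0, 0.186, 0.983, 0.0]
contact_force: [-0.5, 0.2, -0.4]
finger_gap: 0.0277
grip_force: 0.0
t 4.35 tcp [0.4773 0.2102 0.1123] gap 0.027663149333887353
shift tool [ 0.0009 -0.0035  0.0042] tilt [ 0.001  0.    -1.   ]
turn [-1.000e-03  1.000e-03 -3.137e+00]
turn [0.001 0.001 0.005]
```

```bash
python3 -m jog '[[0,-0.002,0.003,0,0,0],[0,0,0,0,0,0],[0,0,0,0,0,0],[0,0,0,0,0,0],[0,0,0,0,0,0]]' 0.85 25
```

```text
time_s: 4.85
eef_pos: [0.477, 0.2089, 0.1103]
eef_rot: [0.001, 0.186, 0.983, 0.001]
contact_force: [-1.6, 0.8, 5.3]
finger_gap: 0.0209
grip_force: 25.0
```

```bash
python3 -m jog '[[-0.0052,0,-0.0154,0,0,0],[-0.0075,0,-0.0144,0,0,0],[-0.0095,0,-0.0132,0,0,0],[-0.0114,0,-0.0116,0,0,0],[-0.013,0,-0.0097,0,0,0]]'
```

```text
time_s: 5.35
eef_pos: [0.5193, 0.192, 0.1733]
eef_rot: [-0.001, 0.186, 0.983, 0.001]
contact_force: [-0.4, 3.9, -1.9]
finger_gap: 0.0206
grip_force: 25.0
```

```bash
python3 -m jog '[[-0.0143,0,-0.0077,0,0,0],[-0.0153,0,-0.0055,0,0,0],[-0.0159,0,-0.0031,0,0,0],[-0.0162,0,-0.0008,0,0,0],[-0.0162,0,0.0018,0,0,0],[0,0,0,0,0,0]]'; python3 - <<'E'
from h import *
T=grab_frame('top');S=grab_frame('side')
cv2.imwrite('pics/s2.png',cv2.resize(S['frame'][95:275,130:370],None,fx=3,fy=3)[:,:,::-1])
E
```

```text
time_s: 5.95
eef_pos: [0.5961, 0.1616, 0.1902]
eef_rot: [0.003, 0.187, 0.982, 0.001]
contact_force: [2.7, 0.3, 5.7]
finger_gap: 0.0208
grip_force: 25.0
```

View pics/s2.png

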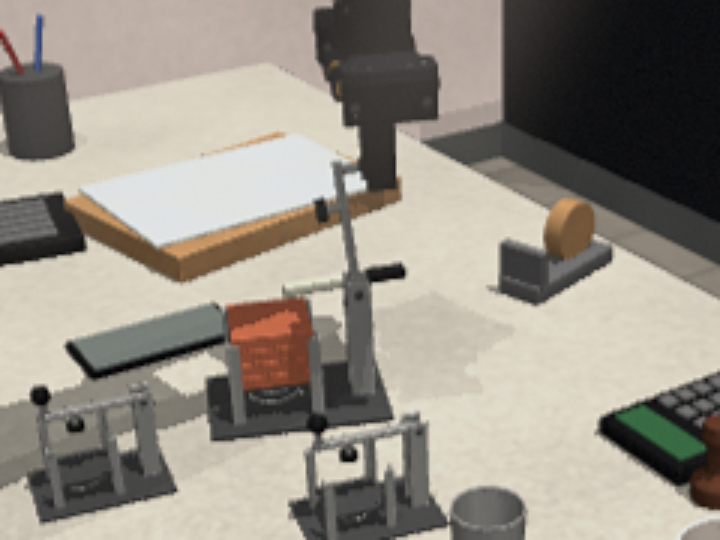

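The arm stands nearly vertical (bar from px (355,290) to (340,165)) with the knob still in the fingers, so it is past the hold-open point. I'll release, let it swing to the stop, and rise.

```bash
python3 -m jog '[[0,0,0,0,0,0],[0,0,0,0,0,0],[0,0,0,0,0,0],[0,0,0,0,0,0],[0,0,0,0,0,0],[0,0,-0.035,0,0,0],[0,0,-0.035,0,0,0],[0,0,0,0,0,0]]' 0.05; python3 - <<'E'
from h import *
rows_to(.504,.1958,.17,-.3788)
E
```

```text
time_s: 6.85
eef_pos: [0.5947, 0.1634, 0.2649]
eef_rot: [0.005, 0.186, 0.983, 0.002]
contact_force: [0.5, 0.0, 1.0]
finger_gap: 0.0789
grip_force: 0.0
t 6.85 tcp [0.5947 0.1634 0.2649] gap 0.07887096669753807
shift tool [ 0.0971 -0.0034  0.0941] tilt [ 0.01   0.002 -1.   ]
turn [-0.014  0.008 -3.136]
turn [0.005 0.009 0.005]
```

```bash
python3 -m jog '[[0.0325,0,0,0,0,0],[0.0325,0,0,0,0,0],[0.032,0,0,0,0,0],[0,0,0.04,0,0,0],[0,0,0.03,0,0,0],[0,0,0,0,0,0],[0,0,0,0,0,0]]' 0; python3 - <<'E'
from h import *
T=grab_frame('top');S=grab_frame('side')
for i in range(4):grab_frame('top');rows_to(.504,.1958,.10,-.3788)
cv2.imwrite('pics/s3.png',cv2.resize(S['frame'][110:240,180:290],None,fx=6,fy=4.6,interpolation=cv2.INTER_CUBIC)[:,:,::-1])
c,s=np.cos(-.3788),np.sin(-.3788)
for h in(.080,.084,.088):
    print(h,[np.round(proj(S,[.504+c*a-s*b,.1958+s*a+c*b,h])[0],1).tolist() for a,b in((-.033,-.033),(.033,-.033),(.033,.033),(-.033,.033))])
for hh in (.077,):
    print('posts',[np.round(proj(S,[.504+c*a-s*b,.1958+s*a+c*b,hh])[0],1).tolist() for a,b in((-.036,-.036),(.036,-.036))])
E
```

```text
time_s: 7.55
eef_pos: [0.5015, 0.1981, 0.1879]
eef_rot: [-0.001, 0.186, 0.983, -0.0]
contact_force: [0.1, -0.1, 1.4]
finger_gap: 0.0953
grip_force: 0.0
t 7.7 tcp [0.5032 0.1985 0.1905] gap 0.09510637763495633
shift tool [-0.0015 -0.0024  0.0905] tilt [ 0.003  0.001 -1.   ]
turn [-4.000e-03  3.000e-03 -3.137e+00]
turn [0.002 0.003 0.005]
t 7.75 tcp [0.5031 0.1985 0.1905] gap 0.09497385717498268
shift tool [-0.0015 -0.0024  0.0905] tilt [ 0.003  0.001 -1.   ]
turn [-4.000e-03  3.000e-03 -3.137e+00]
turn [0.002 0.003 0.005]
t 7.8 tcp [0.503  0.1984 0.1902] gap 0.0949932782293741
shift tool [-0.0017 -0.0022  0.0902] tilt [ 0.003  0.001 -1.   ]
turn [-4.000e-03  3.000e-03 -3.137e+00]
turn [0.002 0.002 0.005]
t 7.85 tcp [0.5028 0.1984 0.1899] gap 0.09519130541125581
shift tool [-0.0019 -0.0021  0.0899] tilt [ 0.002  0.001 -1.   ]
turn [-3.000e-03  2.000e-03 -3.137e+00]
turn [0.002 0.002 0.005]
0.08 [[206.6, 210.2], [234.1, 207.2], [231.1, 195.4], [204.9, 198.1]]
0.084 [[206.4, 208.7], [234.0, 205.7], [231.0, 194.0], [204.8, 196.7]]
0.088 [[206.3, 207.2], [233.9, 204.2], [230.9, 192.6], [204.6, 195.3]]
posts [[205.5, 212.0], [235.5, 208.7]]
```

View pics/s3.png

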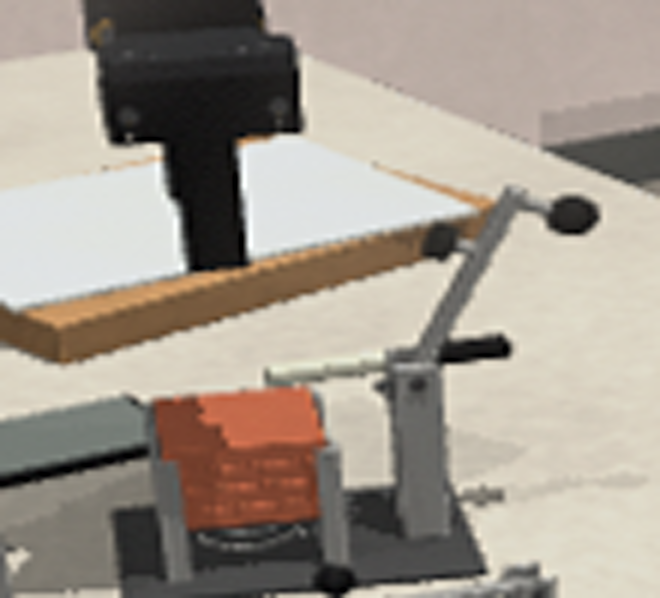

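The arm leans open at the stop (knob at crop px (573,215)). The coaster stack has risen, and its top face fits 84 mm above the desk. Now I descend to grip the top coaster only.

```bash
python3 -m jog '[[-0.0017,-0.0022,0.03,0,0,0.005],[0,0,0.03,0,0,0],[0,0,0.03,0,0,0],[0,0,0,0,0,0],[0,0,0,0,0,0]]'; python3 - <<'E'
from h import *
for i in range(6):
    grab_frame('side')
    if i%2: rows_to(.504,.1958,.0765,-.3788)
E
```

```text
time_s: 8.35
eef_pos: [0.5028, 0.1956, 0.0988]
eef_rot: [-0.0, 0.188, 0.982, -0.0]
contact_force: [-0.5, -0.9, 0.6]
finger_gap: 0.0951
grip_force: 0.0
t 8.45 tcp [0.5042 0.196  0.1007] gap 0.0950046353748561
shift tool [ 0.0002 -0.0003  0.0242] tilt [ 0.004  0.001 -1.   ]
turn [-0.005  0.004 -3.142]
turn [0.002 0.003 0.   ]
t 8.55 tcp [0.5042 0.196  0.1007] gap 0.09550997833720665
shift tool [ 0.0001 -0.0003  0.0242] tilt [ 0.004  0.001 -1.   ]
turn [-0.005  0.004 -3.142]
turn [0.002 0.003 0.   ]
t 8.65 tcp [0.5036 0.1959 0.1   ] gap 0.0949902052633678
shift tool [-0.0003  0.      0.0235] tilt [ 0.003  0.001 -1.   ]
turn [-4.000e-03  3.000e-03 -3.142e+00]
turn [0.002 0.002 0.   ]
```

```bash
python3 -m jog '[[0,0,0.012,0,0,0],[0,0,0.0115,0,0,0],[0,0,0,0,0,0],[0,0,0,0,0,0]]'; python3 -m jog '[[0,0,0,0,0,0],[0,0,0,0,0,0],[0,0,0,0,0,0],[0,0,0,0,0,0],[0,0,0,0,0,0],[0,0,0,0,0,0]]' 0.5 20; python3 - <<'E'
from h import *
S=grab_frame('side');rows_to(.504,.1958,.0765,-.3788)
cv2.imwrite('pics/s4.png',cv2.resize(S['frame'][150:240,180:290],None,fx=6,fy=6,interpolation=cv2.INTER_CUBIC)[:,:,::-1])
E
```

```text
time_s: 9.05
eef_pos: [0.5018, 0.1953, 0.0736]
eef_rot: [-0.001, 0.188, 0.982, -0.0]
contact_force: [0.1, 0.1, -0.2]
finger_gap: 0.0948
grip_force: 0.0
time_s: 9.65
eef_pos: [0.5033, 0.1967, 0.0754]
eef_rot: [0.001, 0.188, 0.982, 0.001]
contact_force: [1.6, 5.2, -0.1]
finger_gap: 0.0657
grip_force: 20.0
t 9.7 tcp [0.5033 0.1967 0.0753] gap 0.06591514106088886
shift tool [-0.001  -0.0006 -0.0012] tilt [ 0.002  0.003 -1.   ]
turn [ 1.000e-03 -5.000e-03  3.141e+00]
turn [ 0.003  0.001 -0.   ]
```

View pics/s4.png

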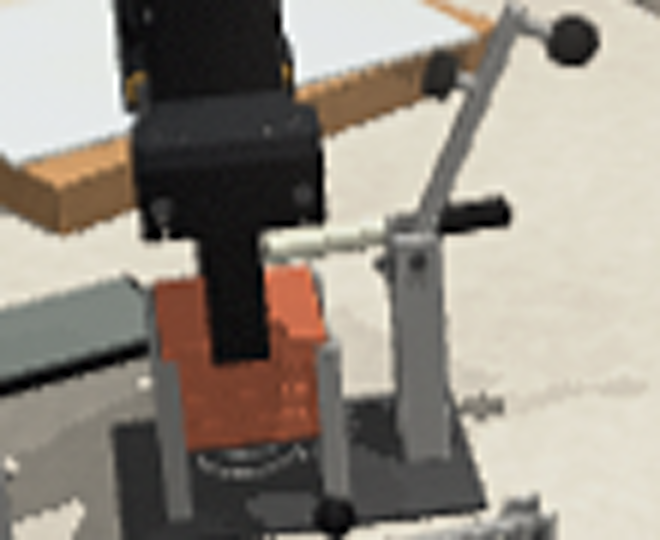

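The fingers grip the top coaster (gap 66 mm), with the fingertip at crop px (240,358), about 8 mm below the top edge, so within the top coaster's thickness. I'll lift straight up.

```bash
python3 -m jog '[[0,0,-0.006,0,0,0],[0,0,-0.012,0,0,0],[0,0,-0.02,0,0,0],[0,0,-0.025,0,0,0],[0,0,-0.025,0,0,0],[0,0,-0.012,0,0,0],[0,0,0,0,0,0],[0,0,0,0,0,0]]'; python3 - <<'E'
from h import *
S=grab_frame('side');rows_to(.497,-.134,.176)
cv2.imwrite('pics/s5.png',cv2.resize(S['frame'][120:310,170:390],None,fx=3,fy=3,interpolation=cv2.INTER_CUBIC)[:,:,::-1])
# tumbler refit, side
t=np.linspace(0,2*np.pi,60)
from scipy.optimize import least_squares
def tb(p,f):
    u=np.vstack([proj(f,np.c_[p[0]+q*np.cos(t),p[1]+q*np.sin(t),0*t+z]) for q,z in((.025,.085),(.0205,0))]);return np.r_[u.min(0),u.max(0)]
for c in('top','side'):
    f=grab_frame(c)
    for d in regions_of(c,'tumbler')[:2]:
        m=np.argwhere(d['region'])[:,::-1];b=np.r_[m.min(0)-.5,m.max(0)+.5]
        q=least_squares(lambda p:tb(p,f)-b,[.5,-.14]);print(c,d['p'],b,q.x,np.round(q.fun,1))
E
```

```text
time_s: 10.5
eef_pos: [0.5021, 0.1952, 0.1739]
eef_rot: [-0.001, 0.188, 0.982, -0.0]
contact_force: [0.3, 0.3, -0.9]
finger_gap: 0.0657
grip_force: 20.0
t 10.55 tcp [0.5017 0.1951 0.1731] gap 0.06563717400408767
shift tool [-0.1174 -0.3075 -0.0025] tilt [-0.002 -0.001 -1.   ]
top 0.6 [331.5 220.5 356.5 244.5] [ 0.49689341 -0.13416615] [ 0.1 -0.4 -0.1  0.4]
side 0.83 [279.5 256.5 304.5 303.5] [ 0.5001866  -0.12665296] [-0.4 -0.9  0.4  0.7]
side 0.43 [223.5 182.5 264.5 193.5] [0.63426061 0.30322723] [ 11.4 -12.1 -11.4  11.3]
```

View pics/s5.png

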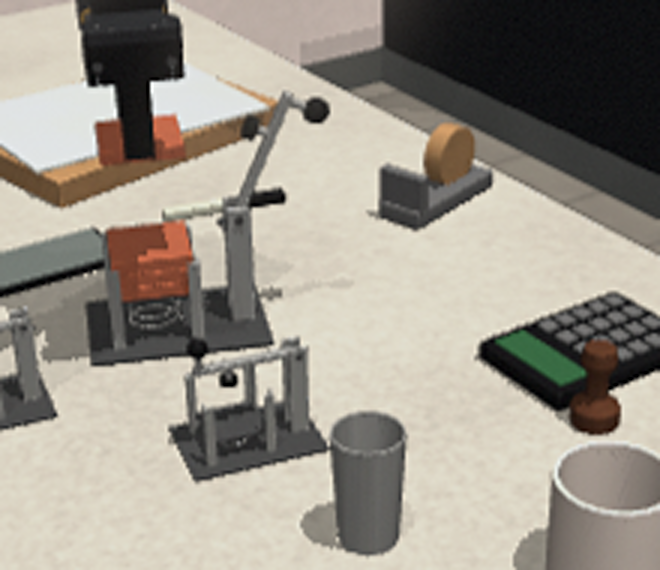

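The top coaster is held at crop px (140,140). Three remain in the caddy and the next has risen. Carrying it over: sideways past the open arm first, then diagonally to the tumbler.

```bash
python3 -m jog '[[0,-0.015,0,0,0,0],[0,-0.03,0,0,0,0],[0,-0.04,0,0,0,0],[0,-0.04,0,0,0,0],[-0.02,-0.035,0,0,0,0],[-0.025,-0.035,0,0,0,0],[-0.025,-0.035,0,0,0,0],[-0.02,-0.03,0,0,0,0]]'; python3 -m jog '[[-0.015,-0.02,0,0,0,0],[-0.008,-0.01,0,0,0,0],[0,0,0,0,0,0],[0,0,0,0,0,0]]';python3 - <<'E'
from h import *
for i in range(6):
    grab_frame('side')
    if i%2: rows_to(.4985,-.131,.100)
E
```

```text
time_s: 11.55
eef_pos: [0.4895, -0.0819, 0.1747]
eef_rot: [0.0, 0.189, 0.982, -0.0]
contact_force: [0.0, 0.4, -0.7]
finger_gap: 0.0653
grip_force: 20.0
time_s: 11.95
eef_pos: [0.4998, -0.1151, 0.1745]
eef_rot: [-0.0, 0.188, 0.982, 0.0]
contact_force: [-0.4, 0.1, -0.2]
finger_gap: 0.0659
grip_force: 20.0
t 12.05 tcp [ 0.5    -0.1146  0.1746] gap 0.06585688920451306
shift tool [-0.0047 -0.0159  0.0746] tilt [-0.  0. -1.]
t 12.15 tcp [ 0.5002 -0.1146  0.1747] gap 0.06556737051467289
shift tool [-0.0045 -0.0159  0.0747] tilt [-0.  0. -1.]
t 12.25 tcp [ 0.5003 -0.1148  0.1748] gap 0.06607139862218443
shift tool [-0.0043 -0.0157  0.0748] tilt [ 0.  0. -1.]
```

```bash
python3 -m jog '[[-0.0045,-0.0158,0,0,0,0],[0,0,0.025,0,0,0],[0,0,0.03,0,0,0],[0,0,0.018,0,0,0],[0,0,0,0,0,0],[0,0,0,0,0,0],[0,0,0,0,0,0]]';python3 - <<'E'
from h import *
S=grab_frame('side');T=grab_frame('top')
rows_to(.4985,-.131,.088)
a=cv2.resize(S['frame'][190:310,240:350],None,fx=5,fy=5,interpolation=cv2.INTER_CUBIC)[:,:,::-1]
cv2.imwrite('pics/s6.png',a)
s=read_state();p=s['eef_pos'];c,n=np.cos(-.3788),np.sin(-.3788)
for h in(p[2]-.0035,p[2]+.0085):
    u=[proj(S,[p[0]+c*x-n*y,p[1]+n*x+c*y,h])[0] for x,y in((-.033,-.033),(.033,-.033),(.033,.033),(-.033,.033))]
    print('expected corners crop',[np.round((v-[240,190])*5).tolist() for v in u])
E
```

```text
time_s: 12.95
eef_pos: [0.4998, -0.1322, 0.1035]
eef_rot: [0.001, 0.188, 0.982, -0.0]
contact_force: [0.5, 0.3, -1.5]
finger_gap: 0.0658
grip_force: 20.0
t 13.05 tcp [ 0.4998 -0.1323  0.1035] gap 0.06578642723208278
shift tool [0.0017 0.0007 0.0155] tilt [ 0.003 -0.001 -1.   ]
expected corners crop [[200.0, 399.0], [373.0, 376.0], [330.0, 283.0], [167.0, 303.0]]
expected corners crop [[199.0, 372.0], [374.0, 349.0], [330.0, 257.0], [166.0, 278.0]]
```

View pics/s6.png

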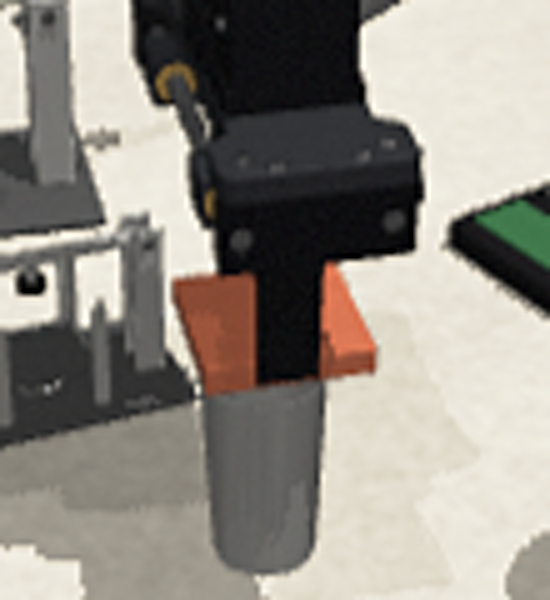

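The coaster sits over the tumbler: bottom corners at crop px (203,393) and (375,373), tumbler edges at 203 and 327, centre 265 against the coaster's 267. It is flat and centred to a few mm. Lowering until I feel contact.

```bash
python3 -m jog '[[0,0,0.006,0,0,0],[0,0,0.004,0,0,0],[0,0,0,0,0,0],[0,0,0,0,0,0]]'; for i in 1 2; do python3 -m jog '[[0,0,0.0015,0,0,0],[0,0,0,0,0,0],[0,0,0,0,0,0]]'|egrep 'pos|contact'; done
```

```text
time_s: 13.45
eef_pos: [0.4985, -0.132, 0.0915]
eef_rot: [-0.0, 0.188, 0.982, 0.0]
contact_force: [-1.6, 0.2, -1.2]
finger_gap: 0.0658
grip_force: 20.0
eef_pos: [0.4987, -0.132, 0.0903]
contact_force: [0.4, 0.4, -0.4]
eef_pos: [0.4992, -0.1323, 0.0899]
contact_force: [-1.9, 1.2, 5.6]
```

Contact felt (+5.6 N). Open and retreat.

```bash
python3 -m jog '[[0,0,-0.0005,0,0,0],[0,0,0,0,0,0],[0,0,0,0,0,0],[0,0,0,0,0,0],[0,0,0,0,0,0],[0,0,0,0,0,0]]' 0; python3 -m jog '[[0,0,-0.01,0,0,0],[0,0,-0.02,0,0,0],[0,0,-0.04,0,0,0],[0,0,-0.04,0,0,0],[0,0,-0.04,0,0,0],[0,0,0,0,0,0],[0,0,0,0,0,0]]'; python3 - <<'E'
from h import *
S=grab_frame('side')
cv2.imwrite('pics/s7.png',cv2.resize(S['frame'][120:310,170:390],None,fx=3,fy=3,interpolation=cv2.INTER_CUBIC)[:,:,::-1])
E
```

```text
time_s: 14.65
eef_pos: [0.4986, -0.132, 0.0891]
eef_rot: [-0.0, 0.188, 0.982, 0.0]
contact_force: [-0.6, -0.1, -0.1]
finger_gap: 0.0947
grip_force: 0.0
time_s: 15.35
eef_pos: [0.4994, -0.1323, 0.2415]
eef_rot: [0.002, 0.188, 0.982, -0.0]
contact_force: [-0.2, 0.7, -0.2]
finger_gap: 0.0953
grip_force: 0.0
```

View pics/s7.png

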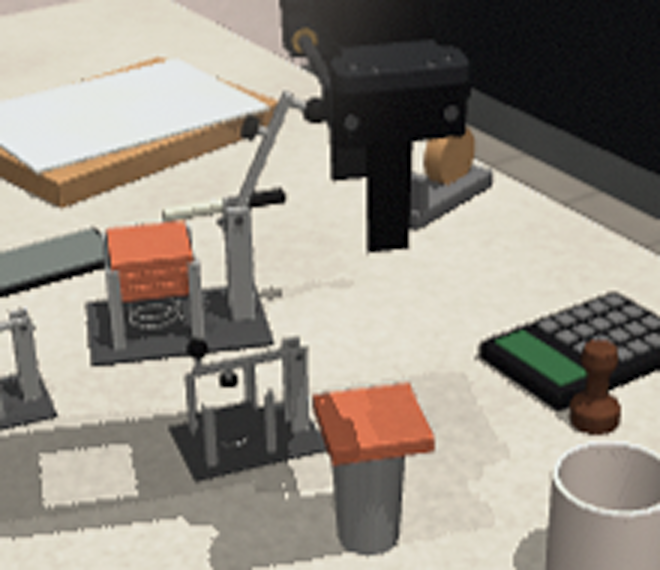

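The coaster lies flat on the rim: top-face centre at crop px (373,418), against about (367,420) expected for exact centring, so roughly 4 mm off. The arm is open, three coasters are in the caddy, and the gripper is clear. Handing in.

```bash
python3 -c "
from bench import *
print(finish_job())"
```

```text
the job is handed in; nothing more can be done
None
```

I handed the job in at about 15 s: the top coaster lies flat on the tumbler's rim, roughly 4 mm off centre in the last image, with the arm open and the other three coasters in the caddy; no verdict came back.

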